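# Show three sides of a module to the inspection camera and pass it

## Robot

A 7-joint arm with a two-finger parallel gripper is mounted at the origin on the work surface. World frame = base frame: x ahead of the robot, y to its left, z up, the work surface at z = 0. Lengths are in m, angles in rad, forces in N, time in s.
With the tool pointing down it reaches from about 0.425 to 0.8 m from the base axis. Payload 8.3 kg.
Tool frame: the origin (TCP) lies on the front face of the gripper's body, between the roots of the fingers; the fingertips stand 73 mm ahead of it and the grasp point (between the pads) lies 54 mm ahead of it; z points along the fingers, y is the line along which they close (so a half turn about z gives the same grasp; the last joint's range is limited). The gripper opens to 85 mm and grips with 20 to 120 N. Pads are 22 mm wide; open, the fingers measure 114 mm over their backs; the gripper's body (76 mm by 85 mm) begins 54 mm behind the grasp point. The pads swing forward as they close: fully open they stand 13 mm farther back than shut.
Start: joints at [-1.412, 0.383, 0.016, 1.37, -0.006, 1.388, -0.046], TCP at [0.137, 0.61, 0.304] pointing down, gripper open.
Joint ranges: [-2.95, 2.95], [-0.25, 2.06], [-1.52, 1.56], [0.18, 2.33], [-1.44, 4.58], [0.02, 2.06], [-3.01, 3.01]. Speed limits (rad/s): [2.39, 2.39, 3.01, 3.01, 3.14, 3.14, 3.14].

## Interface

Orientations are given as a unit quaternion [x, y, z, w].
In Python, from cell import manip, vision, job gives the robot as it stands.
- The arm moves only by the tool carry_out, never from a script. Its argument "increments" is a list of rows, each an object of numbers: "ax", "ay", "az": the turn, a rotation vector about the world's x, y, z in rad; "tx", "ty", "tz": the shift along the world's x, y, z in mm; "gripper": the gripper's target within -1 to 1 (shut at 1, half-way at 0, fully open at -1). In form: [{"ax": .., "ay": .., "az": .., "tx": .., "ty": .., "tz": .., "gripper": ..}, ...]. A call has exactly 8 rows; each row is the pose to reach, as a shift and turn from the pose commanded when the call began; what a row does not reach only later rows make up. A row lasts 1/8 s, in which the tool goes at most 62.5 mm and 10.7 degrees, less where a joint would pass 70% of its speed; a pose out of reach is approached as far as the arm can. A call with a gripper value outside its range is refused whole. The fingers move at their own pace and stop on an object; "newtons" is the grip in N (left out, the last holds). Time passes only in rows, so rows that repeat a pose let the fingers close, or fill a call up. It gives the time, the measured TCP pose, the force, the opening and the grip force at its end, in the units of the state.
- manip.observe(): the state, without advancing time (a new reading comes with each control period).
- vision.get_image(name): name is "side" or "top"; returns a dict with "frame" (480x640x3 uint8, blue, green, red), "intrinsics" (3x3 intrinsics, pixels), "distortion" ([k1, k2, p1, p2, k3] as OpenCV has them; the pictures are not rectified), "xyz" and "attitude" of the camera in the world. Camera axes: x right, y up, looking along -z (the intrinsics and any distortion apply to the point x, -y, -z); pixel columns grow to the right and rows downward; lengths in m; the calibration is good to about 2 mm. A picture is of the moment at which its call begins. There is no depth.
- job.finish_job(): hands the job in; it is judged then, once.
The state is a dict: "time": time; "joint_positions": joint angles; "dq": joint speeds; "tau": joint torques, N m; "ee_pos": TCP position; "ee_rot": TCP orientation; "ft_force": force on the tool from outside, world axes, zero at the start; "moment": the same for the moment, N m; "finger_gap": opening from 0.0 (shut) to 1.0 (fully open); "gripper_force": force on a finger pad.
Only numpy, scipy, OpenCV 4.12 (cv2) and the standard library are available. Lean on these libraries where they do the work, as an engineer would, in place of code of your own. Each camera call takes 0.05 s, during which the arm holds its last target. There are 200 camera calls.

## Task

Pick up the aluminium module and show its red side, then its yellow side, then its blue side to the inspection camera: each one squarely facing the lens, with the middle of the coloured panel centred in front of the lens at the focus distance of 110 mm, held still there for about a second. Then set the module down gently, without dropping it or knocking it over, standing upright on its foot inside the green tray, and let go. Do not touch the camera or its stand, and leave the bottle, the meter and the tape roll where they are.

Things in the scene. Friction and masses are not known exactly. Their poses are not given: they have to be found in the camera images.
- module: Aluminium box with black end caps, 60 (its x) x 50 (y) x 140 mm (z), 0.4 kg, standing upright on the bench at any yaw. Origin: centre of its underside, z up. Red panel with two sockets on its +y side, yellow with dial on +x, blue with slots on -y, -x bare. Panels span heights 18 to 92 mm; grip the bare metal above. Strips on the top's edges repeat each side's colour.
- red_face (a point): Middle of the red panel, on the module's +y side, 55 mm above its underside. Axes as the module's.
- yellow_face (a point): Middle of the yellow panel, on the module's +x side, 55 mm above its underside. Axes as the module's.
- blue_face (a point): Middle of the blue panel, on the module's -y side, 55 mm above its underside. Axes as the module's.
- module_middle (a point): Point on the module's own long axis, 55 mm above its underside, level with the panels' middles.
- stand: The camera's fixed stand: dark steel base plate 130 x 120 x 12 mm, steel post 20 mm thick and 312 mm tall at the rear (its x = -55 mm). Origin on the bench under the base; its x axis is the level direction in which the camera looks.
- camera_head: Inspection camera: grey box 50 mm square, black lens barrel, white ring light 66 mm across, looking 20 degrees below level. Origin: middle of the lens front, 230 mm above the bench. x: the way it looks, out of the lens; y level; z up (leaning 20 degrees forward). The head lies behind the lens, to x = -100 mm.
- focus (a point): The camera's focus point, on the lens axis 110 mm in front of the lens (about 192 mm above the bench). Axes as the camera head's. Nothing is there to see.
- green_tray: Green open plastic tray, fixed, 120 x 120 mm outside, 25 mm high, walls and floor 5 mm thick. Origin: centre of its underside, on the bench.
- red_tray: Red tray of the same shape and size, not used. The two trays may be swapped.
- bottle: White round jar with a blue cap, 60 mm across, 120 mm tall, standing. Origin: centre of its underside. Leave alone.
- meter: Red and black hand-held meter lying on its back, 150 x 78 x 41 mm. Origin: centre of its underside, x along its length. Leave alone.
- tape_roll: Green roll of tape lying flat, 96 mm across, 48 mm high. Origin: centre of its underside. Leave alone.

How it is judged:
By the outcome, as a careful person would: the job done as asked, in the order asked, and still so for the second after the job is handed in, with the robot touching nothing.
It also fails if it takes over 72 s, if anything falls off the work surface, if the arm or the gripper's body presses on something with over 40 N, if the wrist force passes 120 N, or if a joint passes its speed limit or range.

## Working session

There is one attempt and no reset: what is moved stays moved. The work goes in short steps, Python scripts to look and compute and a tool call to move; the robot and the scene stay as the last step left them, time stands still between calls to the robot, and variables do not carry over. Pictures are saved under pics/ and viewed, at most 10 in all, crops included, and the job is handed in when it is done.

Besides the shell and the picture viewer there is one more tool, called after "Request:" as name(argument=value, ...), one argument or row to a line, values as JSON. carry_out: Moves the arm, as the interface text tells. Its arguments: {"type":"object","properties":{"increments":{"type":"array"},"newtons":{"type":"number"}},"required":["increments"]}

```bash
ls; mkdir -p pics
python3 - <<'E'
from cell import manip, vision, job
import cv2,pickle
d={}
for n in("side","top"):
    r=vision.get_image(n); d[n]=r; cv2.imwrite(f"pics/{n}0.png",r["frame"])
    print(n,r["intrinsics"],r["distortion"],r["xyz"],r["attitude"])
pickle.dump(d,open("im0.pkl","wb"))
s=manip.observe();print(s)
E
```

```text
pics
side [[533.83057354   0.         312.29134085]
 [  0.         533.83057354 248.62902391]
 [  0.           0.           1.        ]] [-0.13511678  0.          0.          0.          0.        ] [ 0.04920484 -0.89194705  0.89628239] [ 0.44130307 -0.1122126  -0.23452432  0.85887035]
top [[590.99906229   0.         326.82193345]
 [  0.         590.99906229 248.02313632]
 [  0.           0.           1.        ]] [-0.15663507  0.          0.          0.          0.        ] [ 0.48708762 -0.00997086  1.5878458 ] [-0.0129903   0.01627582  0.70968916 -0.7042071 ]
{'time': 0.1, 'joint_positions': array([-1.41189563,  0.38419354,  0.01640223,  1.3710315 , -0.00631087,
        1.38825115, -0.04646128]), 'dq': array([-1.51673289e-03, -6.84732759e-04,  1.99687767e-03, -3.45933334e-03,
        7.91663369e-04,  7.67759492e-05, -3.45050539e-04]), 'tau': array([ 2.74562815e-03, -6.29134297e+01,  8.46655648e-01, -3.72760892e+01,
        1.64890318e-02,  1.03692341e-02, -4.33104987e-06]), 'ee_pos': array([0.13739189, 0.60937127, 0.30296235]), 'ee_rot': array([ 1.10635826e-01,  9.93860590e-01, -9.12914231e-04, -8.71302202e-05]), 'ft_force': array([0.07280594, 0.37238449, 0.04824786]), 'moment': array([-0.01978041, -0.08106716,  0.0026011 ]), 'gripper_force': 0.0, 'finger_gap': 0.998039825163086}
```

View pics/side0.png

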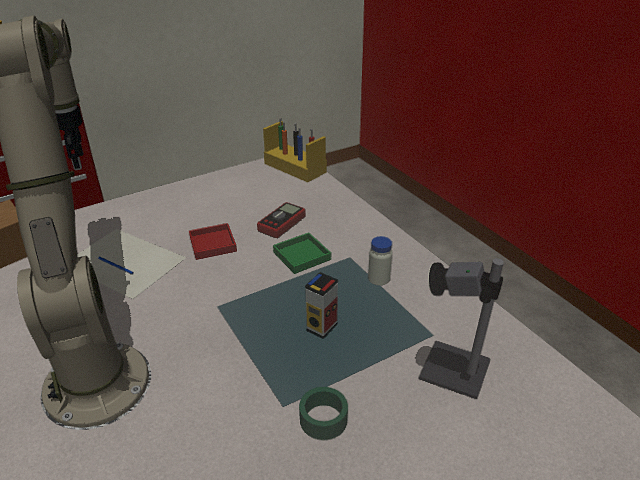

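View pics/top0.png

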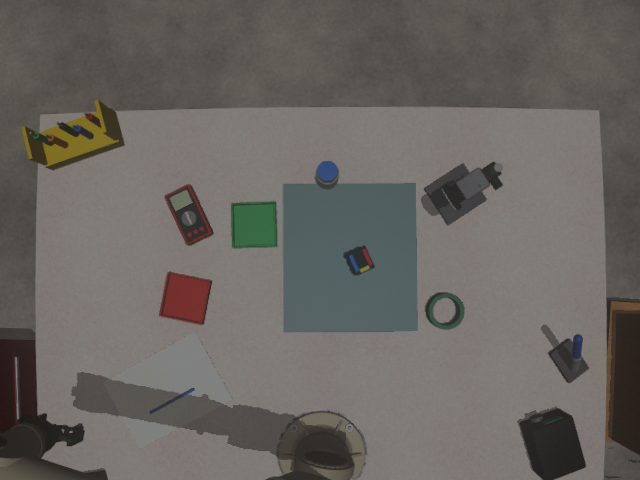

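The side view shows the module at about (322,305), the camera at (455,280) with its base at (455,370), and the green tray at (302,252). In the top view they are at (359,260), (460,193) and (254,225). Next I'll enlarge crops of these.

Run:
```python
import pickle,cv2,numpy as np
d=pickle.load(open("im0.pkl","rb"))
def t(n,u,v,w,h,s): 
    return cv2.resize(d[n]["frame"][v:v+h,u:u+w],(w*s,h*s),interpolation=cv2.INTER_CUBIC)
def br(a): return np.clip(a.astype(float)*1.8,0,255).astype(np.uint8)
a=t("top",334,240,50,40,8); b=t("top",415,150,100,80,4) 
c=t("side",297,260,50,80,5);e=t("side",410,250,100,150,3) 
B=np.zeros((600,800,3),np.uint8)
B[:320,:400]=a;B[:320,400:]=b
cv2.imwrite("pics/c1.png",br(B[:320]))
B[:]=0;B[:400,:250]=c;B[:450,260:560]=e
cv2.imwrite("pics/c2.png",br(B[:450,:560]))
```

```text
(no output)
```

View pics/c1.png

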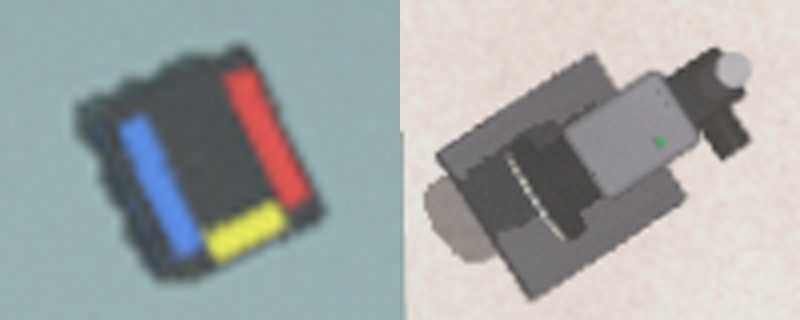

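View pics/c2.png

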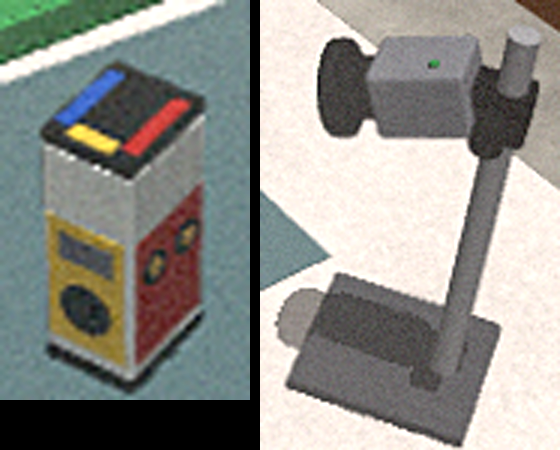

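The top crop shows the module's strips (red on the right, yellow at the bottom, blue on the left), its corners at (325,212), (250,46) and (160,277), and the base-plate corners and post top. The side crop gives seven module corners, with the (+x,+y) edge in front, plus the plate and post. Now I'll fit the poses.

```bash
cat > h.py <<'E'
import numpy as np,cv2
from scipy.spatial.transform import Rotation as R
from scipy.optimize import least_squares
F=np.diag([1,-1,-1.])
def proj(im,P):
    Rc=R.from_quat(im["attitude"]).as_matrix()
    X=(np.atleast_2d(P)-im["xyz"])@Rc@F
    return cv2.projectPoints(X,np.zeros(3),np.zeros(3),im["intrinsics"],np.array(im["distortion"]))[0][:,0]
def ray(im,uv,z):
    n=cv2.undistortPoints(np.array([[uv]],float),im["intrinsics"],np.array(im["distortion"]))[0,0]
    dd=R.from_quat(im["attitude"]).as_matrix()@F@np.r_[n,1]
    return im["xyz"]+dd*(z-im["xyz"][2])/dd[2]
def crop(uv,u0,v0,s,off=0): return ((np.array(uv,float)-[off,0]+.5)/s-.5)+[u0,v0]
def fit(obs,x0):
    """obs: list of (im,local points,pixels); x=(x,y,yaw)"""
    def f(x):
        M=R.from_euler('z',x[2]).as_matrix()
        return np.concatenate([(proj(im,np.array(L)@M.T+[x[0],x[1],0])-px).ravel() for im,L,px in obs])
    r=least_squares(f,x0,loss='soft_l1'); return r.x,f(r.x).reshape(-1,2)
E
python3 - <<'E'
from h import *
import pickle
d=pickle.load(open("im0.pkl","rb"));T,S=d["top"],d["side"]
np.set_printoptions(precision=4,suppress=True)
a,b=.03,.025
tl=[[a,b,.14],[-a,b,.14],[a,-b,.14]];tp=crop([(325,212),(250,46),(160,277)],334,240,8)
sl=[[a,-b,.14],[a,b,.14],[-a,b,.14],[-a,-b,.14],[a,-b,0],[a,b,0],[-a,b,0]]
sp=crop([(42,135),(135,180),(205,97),(115,62),(48,350),(133,392),(203,318)],297,260,5)
g=ray(T,tp[0],.14); x0=[g[0]+.03,g[1]+.03,-2.7]
for o in ([(T,tl,tp)],[(S,sl,sp)],[(T,tl,tp),(S,sl,sp)]):
    x,r=fit(o,x0);print("module",x,abs(r).max());
print(r)
c=[.065,.06];
tl=[[.065,.06,.012],[.065,-.06,.012],[-.065,-.06,.012],[-.065,.06,.012],[-.055,0,.312]]
tp=crop([(530,298),(437,155),(595,55),(685,197),(733,69)],415,150,4,400)
sl=[[.065,-.06,.012],[-.065,-.06,.012],[.065,.06,.006],[-.065,.06,.006],[-.055,0,.312]]
sp=crop([(337,273),(498,325),(287,385),(462,445),(523,37)],410,250,3,260)
g=ray(T,tp[:4].mean(0),.012);x0=[g[0],g[1],2.1]
for o in ([(T,tl,tp)],[(S,sl,sp)],[(T,tl,tp),(S,sl,sp)]):
    x,r=fit(o,x0);print("stand",x,abs(r).max())
print(r)
for n,im,z in(("top",T,.025),("side",S,.025)):
    hsv=cv2.cvtColor(im["frame"],cv2.COLOR_BGR2HSV);m=cv2.inRange(hsv,(55,120,30),(75,255,255))
    k,lab,st,ce=cv2.connectedComponentsWithStats(m)
    for i in range(1,k):
        if st[i,4]>300:
            print(n,st[i],ce[i],ray(im,ce[i],.012))
            q=cv2.minAreaRect(np.argwhere(lab==i)[:,::-1].astype(np.float32));bx=cv2.boxPoints(q)
            if n=="top":print(np.array([ray(im,p,.025) for p in bx]))
print("bottle",ray(T,(327,172),.12),"tape",ray(T,(445,310),.048))
E
```

```text
module [ 0.519  -0.0971 -2.7893] 1.1494264204295064
module [ 0.5191 -0.1014 -2.6854] 2.081361437806038
module [ 0.5195 -0.0998 -2.7138] 3.0747741768578862
[[ 0.8947 -0.3216]
 [-0.089  -1.7282]
 [ 3.0748  0.1773]
 [-0.7463 -1.8517]
 [-0.7301 -2.5373]
 [ 0.3933 -0.3285]
 [ 0.0845 -1.0972]
 [-0.5664  0.5133]
 [-0.2033  0.6782]
 [-0.0779  0.7037]]
stand [ 0.6954 -0.3649  2.1265] 6.716040347177852
stand [ 0.6979 -0.3682  2.152 ] 10.932218384738178
stand [ 0.6968 -0.3668  2.1393] 9.843803530160926
[[ 0.7938  1.1163]
 [-0.3653 -0.3683]
 [-0.5811 -0.8937]
 [ 1.1795  0.5025]
 [ 7.3228 -4.2648]
 [-1.8602 -1.2249]
 [ 0.084  -0.6422]
 [-2.223  -0.5639]
 [-1.4714 -0.0558]
 [ 9.8438  2.2001]]
top [250 205  26  41 655] [264.4076 227.3038] [0.6091 0.1491 0.012 ]
[[0.668  0.1861 0.025 ]
 [0.6673 0.1194 0.025 ]
 [0.5609 0.1197 0.025 ]
 [0.5614 0.1862 0.025 ]]
side [274 239  52  28 498] [301.0502 252.5382] [0.6168 0.1739 0.012 ]
bottle [ 0.7385 -0.019   0.12  ] tape [ 0.3859 -0.3257  0.048 ]
```

Run:
```python
from h import *
import pickle
d=pickle.load(open("im0.pkl","rb"));T,S=d["top"],d["side"]
def t(im,u,v,w,h,s=8):
    return cv2.resize(np.clip(im["frame"][v:v+h,u:u+w].astype(float)*1.8,0,255).astype(np.uint8),(w*s,h*s),interpolation=cv2.INTER_CUBIC)
B=np.zeros((600,800,3),np.uint8)
B[:296,:400]=t(T,434,166,50,37);B[300:596,:400]=t(S,425,259,50,37);B[:,400:]=t(S,297,268,50,75)
cv2.imwrite("pics/c3.png",B)
print(ray(T,(232,203),.025),ray(T,(277,202),.025),ray(T,(278,247),.025),ray(T,(232.5,248),.025))
hsv=cv2.cvtColor(T["frame"],cv2.COLOR_BGR2HSV);m=cv2.inRange(hsv[190:260,215:290],(50,90,20),(80,255,255))
p=np.argwhere(m)[:,::-1]+[215,190];q=cv2.boxPoints(cv2.minAreaRect(p.astype(np.float32)))
print(q,[ray(T,x,.02).round(4) for x in q])
hsv=cv2.cvtColor(S["frame"],cv2.COLOR_BGR2HSV);m=cv2.inRange(hsv[225:280,265:340],(50,90,20),(80,255,255))
p=np.argwhere(m)[:,::-1]+[265,225];h=cv2.convexHull(p.astype(np.int32))
q=cv2.approxPolyDP(h,4,True)[:,0];print(q,[ray(S,x,.025).round(4) for x in q])
```

```text
[0.67387625 0.23440803 0.025     ] [0.67531359 0.11406398 0.025     ] [0.55548803 0.11180545 0.025     ] [0.55376547 0.23297761 0.025     ]
[[230.44247 202.94658]
 [274.97397 201.29726]
 [276.61642 245.64384]
 [232.08493 247.29317]] [array([0.6747, 0.2394, 0.02  ]), array([0.6779, 0.1199, 0.02  ]), array([0.5593, 0.1159, 0.02  ]), array([0.5559, 0.2349, 0.02  ])]
[[330 254]
 [328 260]
 [294 273]
 [273 246]
 [309 233]] [array([0.6732, 0.111 , 0.025 ]), array([0.6542, 0.0905, 0.025 ]), array([0.5483, 0.0885, 0.025 ]), array([0.556 , 0.2264, 0.025 ]), array([0.675 , 0.2302, 0.025 ])]
```

View pics/c3.png

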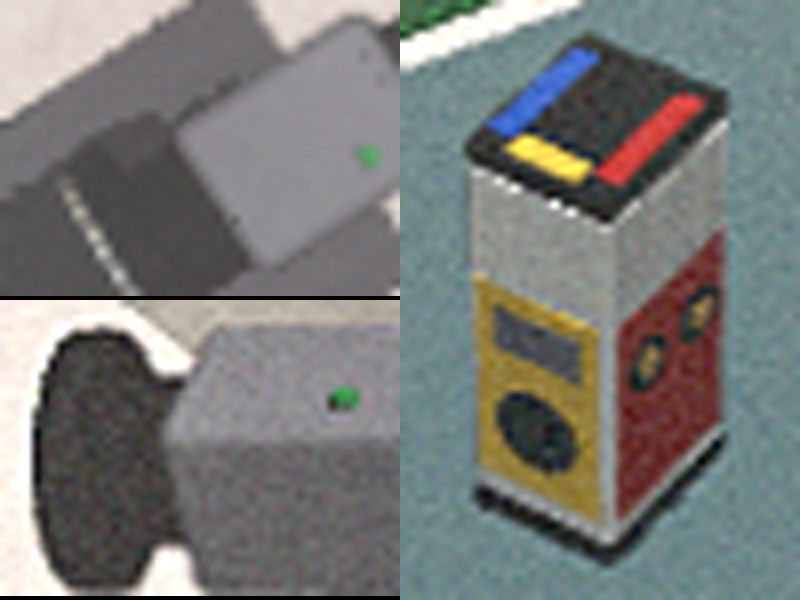

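```bash
cat >> h.py <<'E'
def Rz(a): return R.from_euler('z',a).as_matrix()
TILT=R.from_euler('y',20,degrees=True).as_matrix()
E
python3 - <<'E'
from h import *
import pickle
np.set_printoptions(precision=4,suppress=True)
d=pickle.load(open("im0.pkl","rb"));T,S=d["top"],d["side"]
a,b=.03,.025
def fm(p,w=(1,1)):
    x,y,yw,t,s=p;W=lambda L:np.array(L)@Rz(yw).T+[x,y,0]
    rt=proj(T,W([[a,b,.14],[-a,b,.14],[0,s,.14],[0,-s,.14]]))-crop([(325,212),(250,46),(282,133),(149,192)],334,240,8)
    rs=proj(S,W([[a,-b,.14-t],[a,b,.14-t],[-a,b,.14-t],[-a,-b,.14],[-a,b,.14],[a,-b,0],[a,b,0],[-a,b,0]]))-crop([(468,165),(608,222),(728,122),(588,33),(730,92),(475,502),(608,566),(727,438)],297,268,8,400)
    return np.concatenate([rt.ravel()*w[0],rs.ravel()*w[1]])
for w in((1,1),(1,.02),(.02,1)):
    r=least_squares(fm,[.519,-.099,-2.71,.008,.018],args=(w,),loss='soft_l1');print("module",r.x)
    if w==(1,1):print(fm(r.x).reshape(-1,2))
th=np.linspace(0,2*np.pi,181);C=np.c_[0*th,.033*np.cos(th),.033*np.sin(th)]
def fh(p,w=(1,1)):
    x,y,yw,f,bk,px,po,q=p
    H=lambda L:np.array(L)@TILT.T@Rz(yw).T+[x,y,.23]
    P=lambda L:(np.array(L)+[px,0,0])@Rz(yw).T+[x,y,0]
    rt=proj(T,np.r_[H([[0,-q,0],[0,q,0],[f,-b,b],[f,b,b],[bk,-b,b],[bk,b,b]]),P([[.065,.06,.012],[.065,-.06,.012],[-.065,-.06,.012],[-.065,.06,.012],[po,0,.312]])])
    rt-=np.r_[[(441.8,188.2),(455.8,210)],crop([(177,128),(255,268)],434,166,8),crop([(660,70),(700,138),(530,298),(437,155),(595,55),(685,197),(733,69)],415,150,4,400)]
    c=proj(S,H(C));rc=[c[:,0].min()-429.1,c[:,1].min()-(259+28/8),c[:,1].max()-(259+292/8)]
    rs=proj(S,np.r_[H([[f,-b,b],[f,b,b]]),P([[.065,-.06,.012],[-.065,-.06,.012],[.065,.06,.006],[-.065,.06,.006],[po,0,.312]])])
    rs-=np.r_[crop([(222,25),(165,137)],425,259,8),crop([(337,273),(498,325),(287,385),(462,445),(523,37)],410,250,3,260)]
    return np.concatenate([rt.ravel()*w[0],np.r_[rc,rs.ravel()]*w[1]])
g=ray(T,(448.8,199.1),.23)
for w in((1,1),(1,.02),(.02,1)):
    r=least_squares(fh,[g[0],g[1],2.13,-.03,-.09,-.06,-.05,.032],args=(w,),loss='soft_l1');print("head",r.x)
    if w==(1,1):
        v=fh(r.x);print(v[:22].reshape(-1,2),v[22:25],v[25:].reshape(-1,2))
        x,y,yw=r.x[:3];print("focus",np.r_[x,y,.23]+Rz(yw)@TILT@[.11,0,0],"plate origin",np.r_[x,y]+r.x[5]*np.r_[np.cos(yw),np.sin(yw)])
E
```

```text
module [ 0.519  -0.0996 -2.7252  0.0096  0.0224]
[[ 0.7543  0.0578]
 [ 0.0226 -1.4653]
 [ 0.1025 -0.7673]
 [ 0.137  -0.6291]
 [-0.9977 -0.1907]
 [-0.1307  1.1605]
 [ 0.1891 -0.6624]
 [-0.4189 -0.7586]
 [ 0.0005 -0.2323]
 [-0.5757 -0.2865]
 [ 0.0148  0.4191]
 [-0.4843  1.7546]]
module [ 0.5173 -0.099  -2.7287  0.0091  0.0223]
module [ 0.5198 -0.0996 -2.722   0.0099  0.0223]
head [ 0.6566 -0.3023  2.1365 -0.0371 -0.0975 -0.078  -0.0344  0.0301]
[[ 0.2972 -0.5825]
 [ 0.4373 -0.7054]
 [ 0.2682 -0.4735]
 [ 2.5507  0.4553]
 [-1.0858 -0.7906]
 [ 1.0868  0.8221]
 [ 1.1941  0.4862]
 [ 0.1365 -1.058 ]
 [-0.0214 -1.4618]
 [ 1.6391 -0.0081]
 [ 0.4902 -0.0683]] [-2.4079  0.0086  0.3812] [[-0.5187 -0.3708]
 [-0.5043 -0.0202]
 [-0.8411 -1.1606]
 [ 1.0919 -0.4746]
 [-1.2772 -0.5415]
 [-0.5463  0.0812]
 [-0.1767 -0.6744]]
focus [ 0.6012 -0.215   0.1924] plate origin [ 0.6984 -0.3681]
head [ 0.6562 -0.3008  2.1315 -0.0364 -0.0989 -0.0771 -0.0358  0.0301]
head [ 0.659  -0.3053  2.1339 -0.0341 -0.0938 -0.0757 -0.0335  0.0302]
```

The fits agree between views to about 2 mm:

| Item | Position (m) | Yaw (rad) |
|---|---|---|
| Module | (0.519, -0.0995) | -2.725 |
| Lens | (0.657, -0.302) | 2.135 |
| Green tray | (0.615, 0.173) | about 0 |

I'll grip across the 50 mm sides, with tool y along module y. First move is to hover above the module.

Request:
carry_out(
  increments=[
    {"tx": 263, "ty": -249, "tz": 0, "ax": 0, "ay": 0, "az": -1.1, "gripper": -1},
    {"tx": 263, "ty": -249, "tz": 0, "ax": 0, "ay": 0, "az": -1.1, "gripper": -1},
    {"tx": 263, "ty": -249, "tz": 0, "ax": 0, "ay": 0, "az": -1.1, "gripper": -1},
    {"tx": 263, "ty": -249, "tz": 0, "ax": 0, "ay": 0, "az": -1.1, "gripper": -1},
    {"tx": 263, "ty": -249, "tz": 0, "ax": 0, "ay": 0, "az": -1.1, "gripper": -1},
    {"tx": 263, "ty": -249, "tz": 0, "ax": 0, "ay": 0, "az": -1.1, "gripper": -1},
    {"tx": 382, "ty": -709, "tz": 0, "ax": 0, "ay": 0, "az": -2.5, "gripper": -1},
    {"tx": 382, "ty": -709, "tz": 0, "ax": 0, "ay": 0, "az": -2.5, "gripper": -1},
  ],
  newtons=70,
)

```text
time: 1.1
ee_pos: [0.4321, 0.2376, 0.3034]
ee_rot: [0.752, 0.659, -0.0, 0.0]
ft_force: [1.4, 0.0, 1.6]
finger_gap: 1.001
gripper_force: 0.0
```

Request:
carry_out(
  increments=[
    {"tx": 87, "ty": -337, "tz": 0, "ax": 0, "ay": 0, "az": -1.02, "gripper": -1},
    {"tx": 87, "ty": -337, "tz": 0, "ax": 0, "ay": 0, "az": -1.02, "gripper": -1},
    {"tx": 87, "ty": -337, "tz": 0, "ax": 0, "ay": 0, "az": -1.02, "gripper": -1},
    {"tx": 87, "ty": -337, "tz": 0, "ax": 0, "ay": 0, "az": -1.02, "gripper": -1},
    {"tx": 87, "ty": -337, "tz": 0, "ax": 0, "ay": 0, "az": -1.02, "gripper": -1},
    {"tx": 87, "ty": -337, "tz": 0, "ax": 0, "ay": 0, "az": -1.02, "gripper": -1},
    {"tx": 87, "ty": -337, "tz": 0, "ax": 0, "ay": 0, "az": -1.02, "gripper": -1},
    {"tx": 87, "ty": -337, "tz": 0, "ax": 0, "ay": 0, "az": -1.02, "gripper": -1},
  ],
)

```text
time: 2.1
ee_pos: [0.5186, -0.0964, 0.3034]
ee_rot: [0.977, 0.212, -0.0, -0.0]
ft_force: [-0.1, 0.1, -1.1]
finger_gap: 1.004
gripper_force: 0.0
```

Request:
carry_out(
  increments=[
    {"tx": 0, "ty": -3, "tz": -20, "ax": 0, "ay": 0, "az": -0.01, "gripper": -1},
    {"tx": 0, "ty": -3, "tz": -45, "ax": 0, "ay": 0, "az": -0.01, "gripper": -1},
    {"tx": 0, "ty": -3, "tz": -70, "ax": 0, "ay": 0, "az": -0.01, "gripper": -1},
    {"tx": 0, "ty": -3, "tz": -95, "ax": 0, "ay": 0, "az": -0.01, "gripper": -1},
    {"tx": 0, "ty": -3, "tz": -115, "ax": 0, "ay": 0, "az": -0.01, "gripper": -1},
    {"tx": 0, "ty": -3, "tz": -130, "ax": 0, "ay": 0, "az": -0.01, "gripper": -1},
    {"tx": 0, "ty": -3, "tz": -137, "ax": 0, "ay": 0, "az": -0.01, "gripper": -1},
    {"tx": 0, "ty": -3, "tz": -137, "ax": 0, "ay": 0, "az": -0.01, "gripper": -1},
  ],
)

```text
time: 3.1
ee_pos: [0.5188, -0.0999, 0.1668]
ee_rot: [0.978, 0.206, -0.0, -0.0]
ft_force: [0.4, 0.6, -1.1]
finger_gap: 1.003
gripper_force: 0.0
```

Run:
```python
from cell import manip, vision
import cv2,numpy as np
a=vision.get_image("side")["frame"][240:350,270:380];b=vision.get_image("top")["frame"][215:295,320:400]
f=lambda x,s:cv2.resize(np.clip(x*1.6,0,255).astype(np.uint8),None,fx=s,fy=s,interpolation=cv2.INTER_CUBIC)
B=np.zeros((400,800,3),np.uint8);a=f(a,3.6);b=f(b,4.9);B[:a.shape[0],:a.shape[1]]=a;B[:b.shape[0],400:400+b.shape[1]]=b
cv2.imwrite("pics/g1.png",B);s=manip.observe();print(s["ee_pos"],s["joint_positions"].round(2))
```

```text
[ 0.51916447 -0.1003242   0.16750418] [-0.51  0.36  0.78  1.84 -0.29  1.06 -0.77]
```

View pics/g1.png

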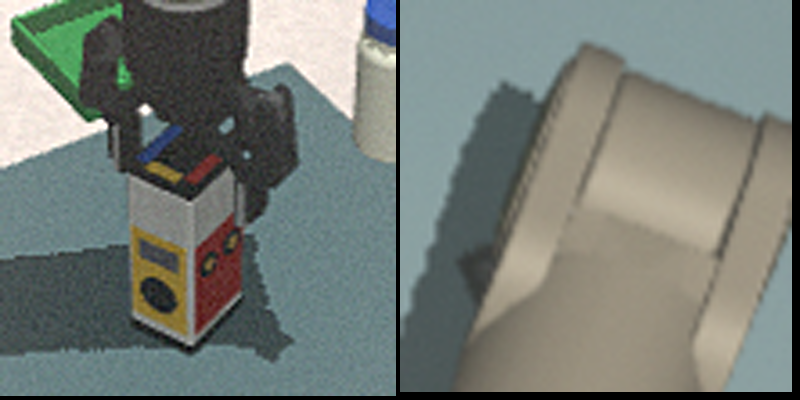

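The side crop shows the fingers straddling the red and blue sides, with the right finger at (250,190), above the panels. Closing now.

Request:
carry_out(
  increments=[
    {"tz": -4, "gripper": -1},
    {"tz": -4, "gripper": 0},
    {"tz": -4, "gripper": 0.6},
    {"tz": -4, "gripper": 1},
    {"tz": -4, "gripper": 1},
    {"tz": -4, "gripper": 1},
    {"tz": -4, "gripper": 1},
    {"tz": -4, "gripper": 1},
  ],
  newtons=70,
)

```text
invalid input
```

Every field is required in each row.

Request:
carry_out(
  increments=[
    {"tx": 0, "ty": 0, "tz": -4, "ax": 0, "ay": 0, "az": 0, "gripper": -1},
    {"tx": 0, "ty": 0, "tz": -4, "ax": 0, "ay": 0, "az": 0, "gripper": 0},
    {"tx": 0, "ty": 0, "tz": -4, "ax": 0, "ay": 0, "az": 0, "gripper": 0.6},
    {"tx": 0, "ty": 0, "tz": -4, "ax": 0, "ay": 0, "az": 0, "gripper": 1},
    {"tx": 0, "ty": 0, "tz": -4, "ax": 0, "ay": 0, "az": 0, "gripper": 1},
    {"tx": 0, "ty": 0, "tz": -4, "ax": 0, "ay": 0, "az": 0, "gripper": 1},
    {"tx": 0, "ty": 0, "tz": -4, "ax": 0, "ay": 0, "az": 0, "gripper": 1},
    {"tx": 0, "ty": 0, "tz": -4, "ax": 0, "ay": 0, "az": 0, "gripper": 1},
  ],
  newtons=70,
)

```text
time: 4.2
ee_pos: [0.519, -0.1003, 0.1632]
ee_rot: [0.979, 0.206, 0.0, -0.0]
ft_force: [-1.3, 1.2, 5.4]
finger_gap: 0.575
gripper_force: 73.3
```

Gripped at 49 mm with 73 N. I'll work out the showing poses as TCP targets.

```bash
cat >> h.py <<'E'
def show(n,lens,psi,h,off=0.,zt=.23):
    """TCP pos and rotation showing side n; h TCP height above module underside"""
    Hd=Rz(psi)@TILT; f=np.r_[lens[0],lens[1],zt]+Hd@[.11,0,0]
    a={"red":-np.pi/2,"yellow":0,"blue":np.pi/2}[n]
    M=Hd@Rz(np.pi+a)          # module axes in world
    mid=f+Hd[:,0]*(.03 if n=="yellow" else .025)
    pos=mid+M@[off,0,h-.055]
    return pos,R.from_matrix(M)*R.from_matrix(np.array([[-1,0,0],[0,1,0],[0,0,-1.]]))
def delta(pos,rot,p0,r0):
    return ((pos-p0)*1e3).round(1),(rot*r0.inv()).as_rotvec().round(4)
E
python3 - <<'E'
from h import *
from cell import manip
s=manip.observe();p0=s["ee_pos"];r0=R.from_quat(s["ee_rot"]);print(p0,s["ee_rot"].round(4),s["ft_force"])
lens=(.657,-.302);psi=2.135;pp=(p0+[0,0,.137],r0)
print(r0.as_matrix().round(3))
for n in("red","yellow","blue"):
    q=show(n,lens,psi,.163);print(n,q[0].round(4),q[1].as_quat().round(4),delta(*q,*pp));pp=q
E
```

```text
[ 0.51898741 -0.10027961  0.1632063 ] [ 9.786e-01  2.060e-01  3.000e-04 -1.000e-04] [-1.27465982  1.17020549  5.35327742]
[[ 0.915  0.403  0.001]
 [ 0.403 -0.915  0.   ]
 [ 0.001  0.    -1.   ]]
red [ 0.5694 -0.1636  0.2853] [-0.9459 -0.2741 -0.0483 -0.1668] (array([ 50.4, -63.3, -14.9]), array([-0.3086, -0.1637,  0.1477]))
yellow [ 0.5669 -0.1596  0.2836] [ 0.475   0.8627 -0.0838  0.1521] (array([-2.5,  4. , -1.7]), array([-0.2873,  0.454 ,  1.4761]))
blue [ 0.5694 -0.1636  0.2853] [-0.2741  0.9459 -0.1668  0.0483] (array([ 2.5, -4. ,  1.7]), array([-0.2873,  0.454 ,  1.4761]))
```

Request:
carry_out(
  increments=[
    {"tx": 0, "ty": 0, "tz": 3, "ax": 0, "ay": 0, "az": 0, "gripper": 1},
    {"tx": 0, "ty": 0, "tz": 10, "ax": 0, "ay": 0, "az": 0, "gripper": 1},
    {"tx": 0, "ty": 0, "tz": 25, "ax": 0, "ay": 0, "az": 0, "gripper": 1},
    {"tx": 0, "ty": 0, "tz": 50, "ax": 0, "ay": 0, "az": 0, "gripper": 1},
    {"tx": 0, "ty": 0, "tz": 80, "ax": 0, "ay": 0, "az": 0, "gripper": 1},
    {"tx": 0, "ty": 0, "tz": 110, "ax": 0, "ay": 0, "az": 0, "gripper": 1},
    {"tx": 0, "ty": 0, "tz": 130, "ax": 0, "ay": 0, "az": 0, "gripper": 1},
    {"tx": 0, "ty": 0, "tz": 137, "ax": 0, "ay": 0, "az": 0, "gripper": 1},
  ],
)

```text
time: 5.2
ee_pos: [0.5191, -0.1007, 0.3018]
ee_rot: [0.979, 0.206, 0.001, 0.0]
ft_force: [0.3, -0.8, -4.7]
finger_gap: 0.577
gripper_force: 73.3
```

Request:
carry_out(
  increments=[
    {"tx": 10, "ty": -12, "tz": -3, "ax": -0.06, "ay": -0.03, "az": 0.03, "gripper": 1},
    {"tx": 20, "ty": -26, "tz": -6, "ax": -0.13, "ay": -0.07, "az": 0.06, "gripper": 1},
    {"tx": 32, "ty": -40, "tz": -10, "ax": -0.2, "ay": -0.105, "az": 0.095, "gripper": 1},
    {"tx": 42, "ty": -53, "tz": -13, "ax": -0.26, "ay": -0.14, "az": 0.125, "gripper": 1},
    {"tx": 48, "ty": -60, "tz": -15, "ax": -0.295, "ay": -0.157, "az": 0.141, "gripper": 1},
    {"tx": 50.3, "ty": -63, "tz": -16.5, "ax": -0.3086, "ay": -0.1637, "az": 0.1477, "gripper": 1},
    {"tx": 50.3, "ty": -63, "tz": -16.5, "ax": -0.3086, "ay": -0.1637, "az": 0.1477, "gripper": 1},
    {"tx": 50.3, "ty": -63, "tz": -16.5, "ax": -0.3086, "ay": -0.1637, "az": 0.1477, "gripper": 1},
  ],
)

```text
time: 6.2
ee_pos: [0.5689, -0.1632, 0.2834]
ee_rot: [0.946, 0.274, 0.048, 0.166]
ft_force: [1.2, 0.3, -4.7]
finger_gap: 0.575
gripper_force: 73.7
```

Run:
```python
from h import *
from cell import manip,vision
import pickle
d={n:vision.get_image(n) for n in("side","top")};s=manip.observe();d["s"]=s;pickle.dump(d,open("im1.pkl","wb"))
p0=s["ee_pos"];r0=R.from_quat(s["ee_rot"])
q=show("red",(.657,-.302),2.135,.163);print(p0,delta(*q,p0,r0),s["joint_positions"].round(2),s["gripper_force"])
f=lambda x,s:cv2.resize(np.clip(x*1.8,0,255).astype(np.uint8),None,fx=s,fy=s,interpolation=cv2.INTER_CUBIC)
B=np.zeros((600,800,3),np.uint8)
B[:,:600]=f(d["side"]["frame"][215:335,340:460],5)[:,:600]
B[:320,600:]=f(d["top"]["frame"][160:240,385:435],4)
cv2.imwrite("pics/r1.png",B)
```

```text
[ 0.56901107 -0.16329017  0.28349783] (array([ 0.4, -0.3,  1.8]), array([-0.0003, -0.0005,  0.0005])) [-0.64  0.24  0.86  1.74  0.09  1.01 -0.86] 73.65700006484985
```

View pics/r1.png

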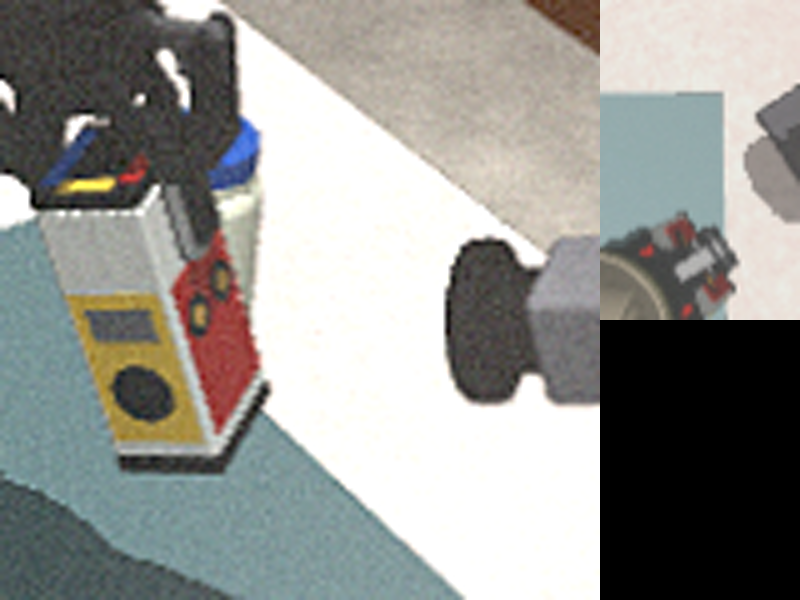

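The red side faces the camera, tilted as intended. Module corners in the crop are bottom front (220,472), left (120,470), right (268,383), and upper-cap edge (153,213) and (43,208). I'll check these against the prediction.

Run:
```python
from h import *
import pickle
np.set_printoptions(precision=4,suppress=True)
d=pickle.load(open("im1.pkl","rb"));S=d["side"];s=d["s"]
Rt=R.from_quat(s["ee_rot"]).as_matrix();M0=Rt@np.diag([-1,1,-1.]);o0=s["ee_pos"]-M0@[0,0,.163]
a,b=.03,.025
L=np.array([[a,b,0],[a,-b,0],[-a,b,0],[a,b,.1304],[a,-b,.1304]])
px=crop([(220,472),(120,470),(268,383),(153,213),(43,208)],340,215,5)
print((proj(S,L@M0.T+o0)-px))
def f(p):  # p: shift mm, small rot
    return np.r_[(proj(S,L@(M0@R.from_rotvec(p[3:]).as_matrix()).T+o0+M0@p[:3])-px).ravel(),p[:3]*50,p[3:]*30]
r=least_squares(f,np.zeros(6));print("shift mm in module axes",r.x[:3]*1e3,"rot deg",np.degrees(r.x[3:]))
```

```text
[[ 0.7267  0.6492]
 [-0.2593  0.3736]
 [ 1.2289  1.7358]
 [-2.6884 -0.1005]
 [-2.3921  1.4718]]
shift mm in module axes [-6.2368 -4.1213 -1.9654] rot deg [-2.2756  0.2081  0.9599]
```

Run:
```python
from h import *
import pickle
d=pickle.load(open("im1.pkl","rb"));S=d["side"];s=d["s"]
M=R.from_quat(s["ee_rot"]).as_matrix()@np.diag([-1,1,-1.]);o=s["ee_pos"]-M@[0,0,.163]
a,b=.03,.025;k=7;u0,v0=342,240
B=cv2.resize(np.clip(S["frame"][v0:v0+80,u0:u0+114]*1.8,0,255).astype(np.uint8),None,fx=k,fy=k,interpolation=cv2.INTER_CUBIC)
def pl(P,c,cl=True):
    p=((proj(S,P)-[u0,v0]+.5)*k-.5);cv2.polylines(B,[np.round(p*16).astype(np.int32)],cl,c,1,cv2.LINE_AA,4)
W=lambda L:np.array(L)@M.T+o
for z in(0,.018,.092,.14): pl(W([[a,-b,z],[a,b,z],[-a,b,z]]),(255,255,0),False)
for c in((a,b),(a,-b),(-a,b)): pl(W([[*c,0],[*c,.14]]),(255,0,255),False)
H=lambda L:np.array(L)@TILT.T@Rz(2.135).T+[.657,-.302,.23]
th=np.linspace(0,2*np.pi,60);pl(H(np.c_[0*th,.033*np.cos(th),.033*np.sin(th)]),(0,255,0));pl(H([[0,0,0],[.11,0,0]]),(0,255,0),False)
cv2.imwrite("pics/r2.png",B)
```

```text
(no output)
```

View pics/r2.png

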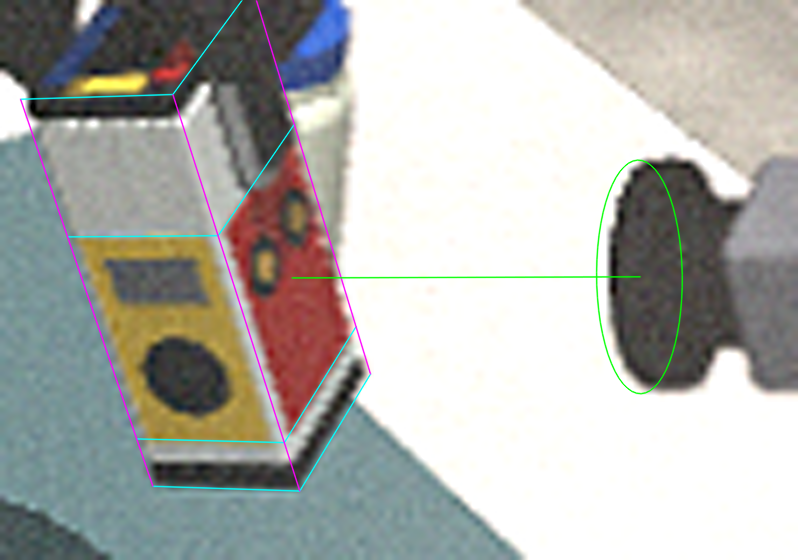

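The overlay matches the image within about 1 px. The panel centre at (291,278) lies on the lens axis. I'll nudge z and hold.

Request:
carry_out(
  increments=[
    {"tx": 0.4, "ty": -0.3, "tz": 1.7, "ax": 0, "ay": 0, "az": 0, "gripper": 1},
    {"tx": 0.4, "ty": -0.3, "tz": 1.7, "ax": 0, "ay": 0, "az": 0, "gripper": 1},
    {"tx": 0.4, "ty": -0.3, "tz": 1.7, "ax": 0, "ay": 0, "az": 0, "gripper": 1},
    {"tx": 0.4, "ty": -0.3, "tz": 1.7, "ax": 0, "ay": 0, "az": 0, "gripper": 1},
    {"tx": 0.4, "ty": -0.3, "tz": 1.7, "ax": 0, "ay": 0, "az": 0, "gripper": 1},
    {"tx": 0.4, "ty": -0.3, "tz": 1.7, "ax": 0, "ay": 0, "az": 0, "gripper": 1},
    {"tx": 0.4, "ty": -0.3, "tz": 1.7, "ax": 0, "ay": 0, "az": 0, "gripper": 1},
    {"tx": 0.4, "ty": -0.3, "tz": 1.7, "ax": 0, "ay": 0, "az": 0, "gripper": 1},
  ],
)

```text
time: 7.3
ee_pos: [0.5695, -0.1637, 0.2851]
ee_rot: [0.946, 0.274, 0.048, 0.167]
ft_force: [0.3, -0.6, -4.5]
finger_gap: 0.578
gripper_force: 73.7
```

Request:
carry_out(
  increments=[
    {"tx": 0, "ty": 0, "tz": 0, "ax": 0, "ay": 0, "az": 0, "gripper": 1},
    {"tx": 0, "ty": 0, "tz": 0, "ax": 0, "ay": 0, "az": 0, "gripper": 1},
    {"tx": 0, "ty": 0, "tz": 0, "ax": 0, "ay": 0, "az": 0, "gripper": 1},
    {"tx": 0, "ty": 0, "tz": 0, "ax": 0, "ay": 0, "az": 0, "gripper": 1},
    {"tx": 0, "ty": 0, "tz": 0, "ax": 0, "ay": 0, "az": 0, "gripper": 1},
    {"tx": 0, "ty": 0, "tz": 0, "ax": 0, "ay": 0, "az": 0, "gripper": 1},
    {"tx": 0, "ty": 0, "tz": 0, "ax": 0, "ay": 0, "az": 0, "gripper": 1},
    {"tx": 0, "ty": 0, "tz": 0, "ax": 0, "ay": 0, "az": 0, "gripper": 1},
  ],
)

```text
time: 8.3
ee_pos: [0.5695, -0.1636, 0.2851]
ee_rot: [0.946, 0.274, 0.048, 0.167]
ft_force: [0.3, -0.5, -4.4]
finger_gap: 0.576
gripper_force: 73.7
```

```bash
cat > st.py <<'E'
import sys
from h import *
from cell import manip
s=manip.observe();q=show(sys.argv[1],(.657,-.302),2.135,.163)
print(s["time"],s["ee_pos"].round(4),*delta(*q,s["ee_pos"],R.from_quat(s["ee_rot"])),s["joint_positions"].round(2),s["gripper_force"].round(1),abs(s["dq"]).max().round(4))
E
python3 st.py red; python3 st.py yellow
```

```text
Traceback (most recent call last):
  File "st.py", line 5, in <module>
    print(s["time"],s["ee_pos"].round(4),*delta(*q,s["ee_pos"],R.from_quat(s["ee_rot"])),s["joint_positions"].round(2),s["gripper_force"].round(1),abs(s["dq"]).max().round(4))
                                                                                                                       ^^^^^^^^^^^^^^^^^^^^^^^^
AttributeError: 'float' object has no attribute 'round'
Traceback (most recent call last):
  File "st.py", line 5, in <module>
    print(s["time"],s["ee_pos"].round(4),*delta(*q,s["ee_pos"],R.from_quat(s["ee_rot"])),s["joint_positions"].round(2),s["gripper_force"].round(1),abs(s["dq"]).max().round(4))
                                                                                                                       ^^^^^^^^^^^^^^^^^^^^^^^^
AttributeError: 'float' object has no attribute 'round'
```

Request:
carry_out(
  increments=[
    {"tx": 0, "ty": 0, "tz": 0, "ax": -0.0086, "ay": 0.0136, "az": 0.0443, "gripper": 1},
    {"tx": -0.2, "ty": 0.4, "tz": -0.2, "ax": -0.0287, "ay": 0.0454, "az": 0.1476, "gripper": 1},
    {"tx": -0.5, "ty": 0.8, "tz": -0.3, "ax": -0.0575, "ay": 0.0908, "az": 0.2952, "gripper": 1},
    {"tx": -0.8, "ty": 1.2, "tz": -0.5, "ax": -0.0891, "ay": 0.1407, "az": 0.4576, "gripper": 1},
    {"tx": -1.1, "ty": 1.7, "tz": -0.7, "ax": -0.1207, "ay": 0.1907, "az": 0.62, "gripper": 1},
    {"tx": -1.3, "ty": 2.1, "tz": -0.9, "ax": -0.1523, "ay": 0.2406, "az": 0.7823, "gripper": 1},
    {"tx": -1.6, "ty": 2.6, "tz": -1.1, "ax": -0.1839, "ay": 0.2906, "az": 0.9447, "gripper": 1},
    {"tx": -1.9, "ty": 3.0, "tz": -1.3, "ax": -0.2155, "ay": 0.3405, "az": 1.1071, "gripper": 1},
  ],
)

```text
time: 9.3
ee_pos: [0.5675, -0.1607, 0.2838]
ee_rot: [0.632, 0.755, -0.053, 0.166]
ft_force: [-0.4, -0.1, -3.7]
finger_gap: 0.571
gripper_force: 73.4
```

```bash
sed -i 's/s\["gripper_force"\].round(1)/s["gripper_force"]/' st.py; python3 st.py yellow
```

```text
9.3 [ 0.5675 -0.1607  0.2838] [-0.6  1.1 -0.1] [-0.0701  0.112   0.3638] [-0.5   0.2   0.68  1.74  0.16  1.02  0.26] 73.39198708534241 1.3128
```

Request:
carry_out(
  increments=[
    {"tx": -0.2, "ty": 0.4, "tz": 0, "ax": -0.031, "ay": 0.049, "az": 0.159, "gripper": 1},
    {"tx": -0.5, "ty": 0.8, "tz": -0.1, "ax": -0.055, "ay": 0.087, "az": 0.283, "gripper": 1},
    {"tx": -0.6, "ty": 1, "tz": -0.2, "ax": -0.0675, "ay": 0.1067, "az": 0.347, "gripper": 1},
    {"tx": -0.6, "ty": 1.1, "tz": -0.2, "ax": -0.0716, "ay": 0.113, "az": 0.368, "gripper": 1},
    {"tx": -0.6, "ty": 1.1, "tz": -0.2, "ax": -0.0716, "ay": 0.113, "az": 0.368, "gripper": 1},
    {"tx": -0.6, "ty": 1.1, "tz": -0.2, "ax": -0.0716, "ay": 0.113, "az": 0.368, "gripper": 1},
    {"tx": -0.6, "ty": 1.1, "tz": -0.2, "ax": -0.0716, "ay": 0.113, "az": 0.368, "gripper": 1},
    {"tx": -0.6, "ty": 1.1, "tz": -0.2, "ax": -0.0716, "ay": 0.113, "az": 0.368, "gripper": 1},
  ],
)

```text
time: 10.3
ee_pos: [0.567, -0.1595, 0.2836]
ee_rot: [0.476, 0.862, -0.084, 0.152]
ft_force: [0.5, -0.3, -4.1]
finger_gap: 0.574
gripper_force: 73.4
```

```bash
python3 st.py yellow
```

```text
10.3 [ 0.567  -0.1595  0.2836] [-0.1 -0.1  0. ] [0.0003 0.0008 0.0012] [-0.46  0.2   0.62  1.74  0.17  1.02  0.63] 73.39215159416199 0.0015
```

Request:
carry_out(
  increments=[
    {"tx": 0, "ty": 0, "tz": 0, "ax": 0, "ay": 0, "az": 0, "gripper": 1},
    {"tx": 0, "ty": 0, "tz": 0, "ax": 0, "ay": 0, "az": 0, "gripper": 1},
    {"tx": 0, "ty": 0, "tz": 0, "ax": 0, "ay": 0, "az": 0, "gripper": 1},
    {"tx": 0, "ty": 0, "tz": 0, "ax": 0, "ay": 0, "az": 0, "gripper": 1},
    {"tx": 0, "ty": 0, "tz": 0, "ax": 0, "ay": 0, "az": 0, "gripper": 1},
    {"tx": 0, "ty": 0, "tz": 0, "ax": 0, "ay": 0, "az": 0, "gripper": 1},
    {"tx": 0, "ty": 0, "tz": 0, "ax": 0, "ay": 0, "az": 0, "gripper": 1},
    {"tx": 0, "ty": 0, "tz": 0, "ax": 0, "ay": 0, "az": 0, "gripper": 1},
  ],
)

```text
time: 11.3
ee_pos: [0.5669, -0.1595, 0.2836]
ee_rot: [0.475, 0.862, -0.084, 0.152]
ft_force: [-0.8, -0.6, -4.6]
finger_gap: 0.581
gripper_force: 73.4
```

Run:
```python
from h import *
from cell import manip,vision
S=vision.get_image("side");s=manip.observe()
M=R.from_quat(s["ee_rot"]).as_matrix()@np.diag([-1,1,-1.]);o=s["ee_pos"]-M@[0,0,.163]
a,b=.03,.025;k=7;u0,v0=342,240
B=cv2.resize(np.clip(S["frame"][v0:v0+80,u0:u0+114]*1.8,0,255).astype(np.uint8),None,fx=k,fy=k,interpolation=cv2.INTER_CUBIC)
def pl(P,c,cl=True):
    p=((proj(S,P)-[u0,v0]+.5)*k-.5);cv2.polylines(B,[np.round(p*16).astype(np.int32)],cl,c,1,cv2.LINE_AA,4)
W=lambda L:np.array(L)@M.T+o
for z in(0,.018,.092,.14): pl(W([[a,b,z],[a,-b,z],[-a,-b,z]]),(255,255,0),False)
for c in((a,b),(a,-b),(-a,-b)): pl(W([[*c,0],[*c,.14]]),(255,0,255),False)
pl(W([[a,0,.055],[a+.11,0,.055]]),(0,255,0),False)
cv2.imwrite("pics/y1.png",B)
```

```text
(no output)
```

View pics/y1.png

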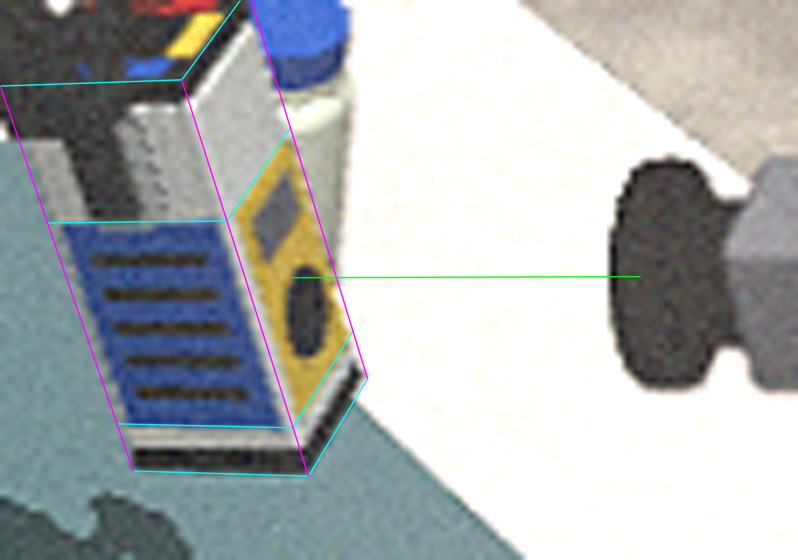

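The yellow panel is centred on the lens axis, and the model matches within about 1 px. On to blue.

Request:
carry_out(
  increments=[
    {"tx": 0, "ty": 0, "tz": 0, "ax": -0.0086, "ay": 0.0136, "az": 0.0443, "gripper": 1},
    {"tx": 0.2, "ty": -0.4, "tz": 0.2, "ax": -0.0287, "ay": 0.0454, "az": 0.1476, "gripper": 1},
    {"tx": 0.5, "ty": -0.8, "tz": 0.3, "ax": -0.0575, "ay": 0.0908, "az": 0.2952, "gripper": 1},
    {"tx": 0.8, "ty": -1.2, "tz": 0.5, "ax": -0.0891, "ay": 0.1407, "az": 0.4576, "gripper": 1},
    {"tx": 1.1, "ty": -1.7, "tz": 0.7, "ax": -0.1207, "ay": 0.1907, "az": 0.62, "gripper": 1},
    {"tx": 1.3, "ty": -2.1, "tz": 0.9, "ax": -0.1523, "ay": 0.2406, "az": 0.7823, "gripper": 1},
    {"tx": 1.6, "ty": -2.6, "tz": 1.1, "ax": -0.1839, "ay": 0.2906, "az": 0.9447, "gripper": 1},
    {"tx": 1.9, "ty": -3.0, "tz": 1.3, "ax": -0.2155, "ay": 0.3405, "az": 1.1071, "gripper": 1},
  ],
)

```text
time: 12.35
ee_pos: [0.5689, -0.1626, 0.2849]
ee_rot: [-0.087, 0.981, -0.154, 0.08]
ft_force: [0.4, -0.5, -4.1]
finger_gap: 0.577
gripper_force: 73.4
```

Request:
carry_out(
  increments=[
    {"tx": 0.2, "ty": -0.4, "tz": 0.2, "ax": -0.031, "ay": 0.049, "az": 0.159, "gripper": 1},
    {"tx": 0.5, "ty": -0.8, "tz": 0.3, "ax": -0.055, "ay": 0.087, "az": 0.283, "gripper": 1},
    {"tx": 0.6, "ty": -1, "tz": 0.4, "ax": -0.0675, "ay": 0.1067, "az": 0.347, "gripper": 1},
    {"tx": 0.6, "ty": -1, "tz": 0.4, "ax": -0.0716, "ay": 0.113, "az": 0.368, "gripper": 1},
    {"tx": 0.6, "ty": -1, "tz": 0.4, "ax": -0.0716, "ay": 0.113, "az": 0.368, "gripper": 1},
    {"tx": 0.6, "ty": -1, "tz": 0.4, "ax": -0.0716, "ay": 0.113, "az": 0.368, "gripper": 1},
    {"tx": 0.6, "ty": -1, "tz": 0.4, "ax": -0.0716, "ay": 0.113, "az": 0.368, "gripper": 1},
    {"tx": 0.6, "ty": -1, "tz": 0.4, "ax": -0.0716, "ay": 0.113, "az": 0.368, "gripper": 1},
  ],
)

```text
time: 13.35
ee_pos: [0.5695, -0.1635, 0.2853]
ee_rot: [-0.273, 0.946, -0.167, 0.049]
ft_force: [-0.1, 0.3, -5.1]
finger_gap: 0.581
gripper_force: 73.4
```

```bash
python3 st.py blue
```

```text
13.35 [ 0.5695 -0.1635  0.2853] [-0.1 -0.1  0. ] [-0.0008  0.0014  0.002 ] [-0.29  0.19  0.44  1.72  0.22  1.03  2.18] 73.4180474281311 0.0024
```

Request:
carry_out(
  increments=[
    {"tx": 0, "ty": 0, "tz": 0, "ax": 0, "ay": 0, "az": 0, "gripper": 1},
    {"tx": 0, "ty": 0, "tz": 0, "ax": 0, "ay": 0, "az": 0, "gripper": 1},
    {"tx": 0, "ty": 0, "tz": 0, "ax": 0, "ay": 0, "az": 0, "gripper": 1},
    {"tx": 0, "ty": 0, "tz": 0, "ax": 0, "ay": 0, "az": 0, "gripper": 1},
    {"tx": 0, "ty": 0, "tz": 0, "ax": 0, "ay": 0, "az": 0, "gripper": 1},
    {"tx": 0, "ty": 0, "tz": 0, "ax": 0, "ay": 0, "az": 0, "gripper": 1},
    {"tx": 0, "ty": 0, "tz": 0, "ax": 0, "ay": 0, "az": 0, "gripper": 1},
    {"tx": 0, "ty": 0, "tz": 0, "ax": 0, "ay": 0, "az": 0, "gripper": 1},
  ],
)

```text
time: 14.35
ee_pos: [0.5694, -0.1635, 0.2853]
ee_rot: [-0.273, 0.946, -0.167, 0.049]
ft_force: [0.1, -0.7, -3.6]
finger_gap: 0.579
gripper_force: 73.4
```

```bash
cat > tr.py <<'E'
from h import *
from cell import manip
s=manip.observe();r=R.from_matrix(np.diag([-1,1,-1.]))
for z in (.30,.168): print(s["time"],*delta(np.r_[.615,.173,z],r,s["ee_pos"],R.from_quat(s["ee_rot"])),s["ft_force"].round(1))
E
python3 tr.py
```

```text
14.35 [ 45.6 336.5  14.7] [ 0.3394  0.0996 -0.5564] [ 0.1 -0.7 -3.6]
14.35 [  45.6  336.5 -117.3] [ 0.3394  0.0996 -0.5564] [ 0.1 -0.7 -3.6]
```

Request:
carry_out(
  increments=[
    {"tx": 1.4, "ty": 10, "tz": 4, "ax": 0.01, "ay": 0.003, "az": -0.017, "gripper": 1},
    {"tx": 5, "ty": 34, "tz": 10, "ax": 0.034, "ay": 0.01, "az": -0.056, "gripper": 1},
    {"tx": 9, "ty": 70, "tz": 15, "ax": 0.07, "ay": 0.02, "az": -0.115, "gripper": 1},
    {"tx": 16, "ty": 118, "tz": 15, "ax": 0.119, "ay": 0.035, "az": -0.195, "gripper": 1},
    {"tx": 23, "ty": 168, "tz": 15, "ax": 0.17, "ay": 0.05, "az": -0.278, "gripper": 1},
    {"tx": 30, "ty": 218, "tz": 15, "ax": 0.221, "ay": 0.065, "az": -0.362, "gripper": 1},
    {"tx": 36, "ty": 265, "tz": 15, "ax": 0.267, "ay": 0.078, "az": -0.438, "gripper": 1},
    {"tx": 41, "ty": 303, "tz": 15, "ax": 0.306, "ay": 0.09, "az": -0.501, "gripper": 1},
  ],
)

```text
time: 15.35
ee_pos: [0.6105, 0.143, 0.3005]
ee_rot: [-0.028, 0.999, -0.016, 0.005]
ft_force: [0.5, -0.2, -4.2]
finger_gap: 0.578
gripper_force: 73.7
```

```bash
python3 tr.py
```

```text
15.35 [ 4.5 30.  -0.5] [ 0.0312  0.0093 -0.0552] [ 0.5 -0.2 -4.2]
15.35 [   4.5   30.  -132.5] [ 0.0312  0.0093 -0.0552] [ 0.5 -0.2 -4.2]
```

Request:
carry_out(
  increments=[
    {"tx": 3, "ty": 18, "tz": 0, "ax": 0.02, "ay": 0.006, "az": -0.035, "gripper": 1},
    {"tx": 4, "ty": 27, "tz": 0, "ax": 0.028, "ay": 0.008, "az": -0.05, "gripper": 1},
    {"tx": 4.5, "ty": 30, "tz": 0, "ax": 0.0312, "ay": 0.0093, "az": -0.0552, "gripper": 1},
    {"tx": 4.5, "ty": 30, "tz": -15, "ax": 0.0312, "ay": 0.0093, "az": -0.0552, "gripper": 1},
    {"tx": 4.5, "ty": 30, "tz": -40, "ax": 0.0312, "ay": 0.0093, "az": -0.0552, "gripper": 1},
    {"tx": 4.5, "ty": 30, "tz": -65, "ax": 0.0312, "ay": 0.0093, "az": -0.0552, "gripper": 1},
    {"tx": 4.5, "ty": 30, "tz": -80, "ax": 0.0312, "ay": 0.0093, "az": -0.0552, "gripper": 1},
    {"tx": 4.5, "ty": 30, "tz": -90, "ax": 0.0312, "ay": 0.0093, "az": -0.0552, "gripper": 1},
  ],
)

```text
time: 16.35
ee_pos: [0.6147, 0.1689, 0.2093]
ee_rot: [0.0, 1.0, -0.001, -0.0]
ft_force: [0.2, 0.5, -4.6]
finger_gap: 0.579
gripper_force: 73.6
```

```bash
python3 tr.py
python3 - <<'E'
from h import *
from cell import manip,vision
S=vision.get_image("side");s=manip.observe()
M=R.from_quat(s["ee_rot"]).as_matrix()@np.diag([-1,1,-1.]);o=s["ee_pos"]-M@[0,0,.163]
a,b=.03,.025;k=5;u0,v0=240,180
B=cv2.resize(np.clip(S["frame"][v0:v0+110,u0:u0+130]*1.8,0,255).astype(np.uint8),None,fx=k,fy=k,interpolation=cv2.INTER_CUBIC)
def pl(P,c,cl=True):
    p=((proj(S,P)-[u0,v0]+.5)*k-.5);cv2.polylines(B,[np.round(p*16).astype(np.int32)],cl,c,1,cv2.LINE_AA,4)
W=lambda L:np.array(L)@M.T+o
Q=np.array([[a,b,0],[a,-b,0],[-a,-b,0],[-a,b,0]])
pl(W(Q),(255,255,0)); pl(W(Q)*[1,1,0]+[0,0,.005],(255,0,255))
c=np.array([.615,.173,.025]);pl(c+np.array([[.06,.06,0],[.06,-.06,0],[-.06,-.06,0],[-.06,.06,0]]),(0,255,255))
cv2.imwrite("pics/t1.png",B)
E
```

```text
16.35 [ 0.3  4.1 90.7] [ 0.0026 -0.0004  0.0004] [ 0.2  0.5 -4.6]
16.35 [  0.3   4.1 -41.3] [ 0.0026 -0.0004  0.0004] [ 0.2  0.5 -4.6]
```

View pics/t1.png

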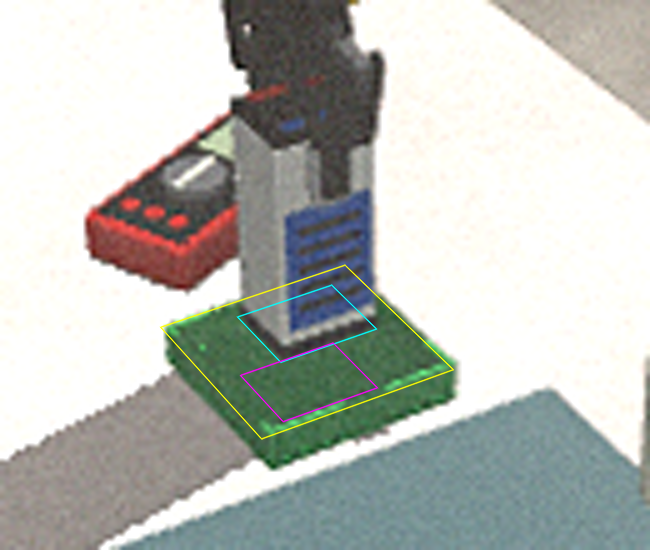

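The view shows the module above the middle of the green tray, with its landing footprint well clear of the walls. Descending gently.

Request:
carry_out(
  increments=[
    {"tx": 0, "ty": 3, "tz": -8, "ax": 0.0026, "ay": 0, "az": 0, "gripper": 1},
    {"tx": 0.3, "ty": 4, "tz": -18, "ax": 0.0026, "ay": 0, "az": 0, "gripper": 1},
    {"tx": 0.3, "ty": 4, "tz": -26, "ax": 0.0026, "ay": 0, "az": 0, "gripper": 1},
    {"tx": 0.3, "ty": 4, "tz": -32, "ax": 0.0026, "ay": 0, "az": 0, "gripper": 1},
    {"tx": 0.3, "ty": 4, "tz": -36, "ax": 0.0026, "ay": 0, "az": 0, "gripper": 1},
    {"tx": 0.3, "ty": 4, "tz": -38, "ax": 0.0026, "ay": 0, "az": 0, "gripper": 1},
    {"tx": 0.3, "ty": 4, "tz": -39, "ax": 0.0026, "ay": 0, "az": 0, "gripper": 1},
    {"tx": 0.3, "ty": 4, "tz": -39.5, "ax": 0.0026, "ay": 0, "az": 0, "gripper": 1},
  ],
)

```text
time: 17.4
ee_pos: [0.6154, 0.1735, 0.171]
ee_rot: [-0.0, 1.0, 0.0, 0.0]
ft_force: [-0.7, 0.6, -4.0]
finger_gap: 0.573
gripper_force: 73.6
```

```bash
python3 tr.py
```

```text
17.4 [ -0.4  -0.5 129. ] [-0.0006  0.0008 -0.0001] [-0.7  0.6 -4. ]
17.4 [-0.4 -0.5 -3. ] [-0.0006  0.0008 -0.0001] [-0.7  0.6 -4. ]
```

Request:
carry_out(
  increments=[
    {"tx": 0, "ty": 0, "tz": -0.7, "ax": 0, "ay": 0, "az": 0, "gripper": 1},
    {"tx": 0, "ty": 0, "tz": -1.3, "ax": 0, "ay": 0, "az": 0, "gripper": 1},
    {"tx": 0, "ty": 0, "tz": -1.8, "ax": 0, "ay": 0, "az": 0, "gripper": 1},
    {"tx": 0, "ty": 0, "tz": -2.2, "ax": 0, "ay": 0, "az": 0, "gripper": 1},
    {"tx": 0, "ty": 0, "tz": -2.6, "ax": 0, "ay": 0, "az": 0, "gripper": 1},
    {"tx": 0, "ty": 0, "tz": -2.9, "ax": 0, "ay": 0, "az": 0, "gripper": 1},
    {"tx": 0, "ty": 0, "tz": -2.9, "ax": 0, "ay": 0, "az": 0, "gripper": 1},
    {"tx": 0, "ty": 0, "tz": -2.9, "ax": 0, "ay": 0, "az": 0, "gripper": 1},
  ],
)

```text
time: 18.4
ee_pos: [0.6153, 0.1734, 0.1683]
ee_rot: [-0.0, 1.0, 0.0, 0.0]
ft_force: [-2.1, -1.1, 1.9]
finger_gap: 0.575
gripper_force: 74.0
```

Contact: the force went from -4 to +2 N. Opening gently.

Request:
carry_out(
  increments=[
    {"tx": 0, "ty": 0, "tz": 0, "ax": 0, "ay": 0, "az": 0, "gripper": 1},
    {"tx": 0, "ty": 0, "tz": 0, "ax": 0, "ay": 0, "az": 0, "gripper": -0.2},
    {"tx": 0, "ty": 0, "tz": 0, "ax": 0, "ay": 0, "az": 0, "gripper": -0.3},
    {"tx": 0, "ty": 0, "tz": 0, "ax": 0, "ay": 0, "az": 0, "gripper": -0.5},
    {"tx": 0, "ty": 0, "tz": 0, "ax": 0, "ay": 0, "az": 0, "gripper": -0.8},
    {"tx": 0, "ty": 0, "tz": 0, "ax": 0, "ay": 0, "az": 0, "gripper": -1},
    {"tx": 0, "ty": 0, "tz": 0, "ax": 0, "ay": 0, "az": 0, "gripper": -1},
    {"tx": 0, "ty": 0, "tz": 0, "ax": 0, "ay": 0, "az": 0, "gripper": -1},
  ],
  newtons=20,
)

```text
time: 19.4
ee_pos: [0.6153, 0.1734, 0.1679]
ee_rot: [-0.0, 1.0, 0.0, 0.0]
ft_force: [-0.1, 0.2, -0.4]
finger_gap: 1.0
gripper_force: 0.0
```

Request:
carry_out(
  increments=[
    {"tx": 0, "ty": 0, "tz": 8, "ax": 0, "ay": 0, "az": 0, "gripper": -1},
    {"tx": 0, "ty": 0, "tz": 25, "ax": 0, "ay": 0, "az": 0, "gripper": -1},
    {"tx": 0, "ty": 0, "tz": 45, "ax": 0, "ay": 0, "az": 0, "gripper": -1},
    {"tx": 0, "ty": 0, "tz": 70, "ax": 0, "ay": 0, "az": 0, "gripper": -1},
    {"tx": 0, "ty": 0, "tz": 95, "ax": 0, "ay": 0, "az": 0, "gripper": -1},
    {"tx": 0, "ty": 0, "tz": 120, "ax": 0, "ay": 0, "az": 0, "gripper": -1},
    {"tx": 0, "ty": 0, "tz": 135, "ax": 0, "ay": 0, "az": 0, "gripper": -1},
    {"tx": 0, "ty": 0, "tz": 135, "ax": 0, "ay": 0, "az": 0, "gripper": -1},
  ],
)

```text
time: 20.4
ee_pos: [0.6157, 0.1735, 0.3047]
ee_rot: [-0.0, 1.0, 0.001, 0.002]
ft_force: [1.0, 0.2, -0.9]
finger_gap: 1.0
gripper_force: 0.0
```

Run:
```python
from h import *
from cell import vision,manip
S=vision.get_image("side");print(manip.observe()["ee_pos"])
cv2.imwrite("pics/f1.png",cv2.resize(np.clip(S["frame"][170:290,230:370]*1.8,0,255).astype(np.uint8),None,fx=4,fy=4,interpolation=cv2.INTER_CUBIC))
```

```text
[0.61530889 0.17345343 0.30315116]
```

All ten views are used, so I'll check numerically that the module stands where predicted, then hand in.

Run:
```python
from h import *
from cell import vision,job
S=vision.get_image("side")
hsv=cv2.cvtColor(S["frame"],cv2.COLOR_BGR2HSV);m=cv2.inRange(hsv[200:290,270:340],(108,110,25),(128,255,255))
k,l,st,c=cv2.connectedComponentsWithStats(m);i=1+st[1:,4].argmax();b=st[i]+[270,200,0,0,0]
P=np.array([[x,-.025,z] for x in(-.026,.026) for z in(.018,.092)])+[.6153,.1734,.005]
p=proj(S,P);print("seen",b,c[i]+[270,200],"pred",p.min(0),p.max(0)-p.min(0),p.mean(0))
ok=np.linalg.norm(c[i]+[270,200]-p.mean(0))<3
if ok: print(job.finish_job())
```

```text
seen [298 250  16   7  38] [304.52631579 253.05263158] pred [295.84718762 229.10400196] [17.28951142 27.98990206] [304.6183682  243.06220453]
```

The slots split the mask into pieces, so I'll use all the blue pixels together.

Run:
```python
from h import *
from cell import vision,job
S=vision.get_image("side")
hsv=cv2.cvtColor(S["frame"],cv2.COLOR_BGR2HSV);m=cv2.inRange(hsv[215:290,280:330],(105,80,20),(130,255,255))
q=np.argwhere(m)[:,::-1]+[280,215];q=q[q[:,1]>224]
print(len(q),np.percentile(q,[2,98],axis=0),q.mean(0))
lo,hi=np.percentile(q,[2,98],axis=0)
ok=np.linalg.norm((lo+hi)/2-[304.6,243.1])<3 and hi[1]-lo[1]>20
print(ok, job.finish_job() if ok else "")
```

```text
239 [[297.   231.76]
 [313.   255.  ]] [304.9874477  243.12133891]
the job is handed in; nothing more can be done
True None
```

The red, yellow and blue sides were each shown to the camera in order and held for over a second, and the module was then set down and released upright in the green tray. The job is handed in, at about 20 s of the 72 s allowed.

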